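# Lock a fresh cartridge into the countertop water filter

## Task

Fit the fresh cartridge into the open well of the countertop water filter: let its two lugs drop into the collar's slots, press it down against the spring and turn it clockwise about a quarter turn until it comes up against the stop, then let go so that it springs up into its locked notch. Press and turn with a light hand, never forcing it, and leave the tumbler, the cup and the tea box where they stand.

Things in the scene. Friction and masses are not known exactly. Their poses are not given: they have to be found in the camera images.
- cartridge: Loose filter cartridge, 0.2 to 0.3 kg, upright on the worktop: white cylinder 50 mm across with a nose tapered to radius 18 over its lowest 13 mm, z 0 to 73 mm, under a round grey cap of radius 34 (z 73 to 81), whose underside is its shoulder. Origin: centre of its underside, z up. Half a turn about z gives the same part.
- lugs (a point): On the cartridge's axis, 58.5 mm above its underside, at the middle height of its two lugs, which stand out to radius 32 on its +x and -x sides; each is 11 mm wide and 5 high (z 56 to 61).
- grip (a point): Centre of the bar grip on top of the cartridge's cap, 94.5 mm above its underside: bar along the cartridge's x axis, 56 mm long, 12 thick (across y), z 81 to 108.
- filter_unit: Countertop water filter, fixed: round white canister 147 mm across, top at z 108 mm, drip tray and spout on its front (-x, out to 162), inlet elbow behind (+x, to 96). Origin: centre of its underside, on the worktop, z up. The well on its z axis is a bore of radius 26.5. A ribbed steel collar, 85 across, stands round the well's mouth, z 108 to 130.
- well (a point): Centre of the collar's top face, z 130 mm, axes as the unit's. Two open slots for the lugs (17 mm wide, to radius 35) cut through the collar's 9 mm inner rim, near the unit's +x and -x. The collar is clocked differently on every unit: slots up to 0.3 rad either way off that axis, angle not reported; see or feel it. With lugs on the rim between slots, cartridge origin is 56 mm below here.
- seat (a point): Top of the spring seat in the well, 70 mm above the unit's underside. With the lugs dropped into the slots the cartridge rests on it (origin within 1 mm of this height), keyed with about 0.1 rad of play either way, and stays when let go. Pushed 10 mm below (some 10 N), it is free to turn clockwise from above under the rim; at 13 mm the shoulder meets the collar: hard stop.
- locked_level (a point): On the well's axis, 63.5 mm above the unit's underside: height of the cartridge's origin when locked. The notches, 3.5 mm up into the rim's underside, hold the lugs from 70 to 78 degrees clockwise of the slots' middle; at 78 is the hard stop to turning. Let go there, it springs up and locks. Let go elsewhere it stays 3.5 mm too low, or rises back in the slots to the seat's height.
- tumbler: Glass tumbler, 81 mm across, 93 high, upright beside the cartridge's place; leave it. Origin: centre of its underside.
- espresso_cup: Small stoneware cup with a handle, 59 across, 56 high, standing on the worktop to the right of the filter; leave it. Origin: centre of its underside.
- tea_box: Upright tea carton, 69x71x122 mm, behind the work; leave it. Origin: centre of its underside.
Things that resemble listed ones, but are neither listed nor needed, are in the scene too. What is shaped like the cartridge but turquoise is not meant.

How it is judged:
On the way:
1. the cartridge stands in the well with its lugs dropped into the collar's slots (z of cartridge in the frame of filter_unit below 0.0718 m and horizontal distance between cartridge and well below 0.004 m and angle between cartridge's own z axis and vertical below 0.1 rad), for 0.1 s.
At the end, for the whole second after the job is handed in: The cartridge is let go and at rest upright in the well (within 4 mm of its axis, tilt under 0.06 rad), its origin 62 to 65.5 mm above the unit's underside: the height it takes only with both lugs sprung up into the locked notches (z of cartridge in the frame of filter_unit between 0.062 and 0.0655 m and horizontal distance between cartridge and well below 0.004 m and angle between cartridge's own z axis and vertical below 0.06 rad and linear speed of cartridge below 0.01 m/s and angular speed of cartridge below 0.1 rad/s); the robot touches nothing.
It fails at once if the cartridge is forced: more than 45 N between it and the filter unit (contact force between cartridge and filter_unit above 45 N).
It fails at once if the tumbler is pushed more than 20 mm (distance of tumbler from where it was at the start of the episode above 0.02 m).
It fails at once if the cup is pushed more than 20 mm (distance of espresso_cup from where it was at the start of the episode above 0.02 m).
It fails at once if the tea box is pushed more than 20 mm (distance of tea_box from where it was at the start of the episode above 0.02 m).
It also fails if it takes over 72 s, if anything falls off the work surface, if the arm or the gripper's body presses on something with over 40 N, if the wrist force passes 120 N, or if a joint passes its speed limit or range.

## Robot

A 7-joint arm with a two-finger parallel gripper is mounted at the origin on a cart in front of the work surface, level with it; the furniture and walls round the work are solid. World frame = base frame: x ahead of the robot, y to its left, z up, the work surface at z = 0. Lengths are in m, angles in rad, forces in N, time in s.
With the tool pointing down it reaches from about 0.425 to 0.875 m from the base axis. Payload 8.4 kg.
Tool frame: the origin (TCP) lies on the centre line of the jaws, within the pads' length; the fingertips stand 22 mm ahead of it and the grasp point (between the pads) lies 3 mm ahead of it; z points along the fingers, y is the line along which they close (so a half turn about z gives the same grasp; the last joint's range is limited). The gripper opens to 87 mm and grips with 3 to 60 N. Pads are 19 mm wide; open, the fingers measure 117 mm over their backs; the gripper's body (75 mm by 190 mm) begins 51 mm behind the grasp point.
Start: joints at [1.099, 0.333, 0.04, 1.465, -0.013, 1.343, -0.059], TCP at [0.237, -0.605, 0.245] pointing down, gripper open.
Joint ranges: [-2.58, 2.58], [-0.38, 2.09], [-1.3, 1.39], [0.25, 2.4], [-1.5, 4.64], [0.08, 2.09], [-2.65, 2.65]. Speed limits (rad/s): [2.22, 2.22, 2.79, 2.79, 3.14, 3.14, 3.14].

## Interface

Orientations are given as [roll, pitch, yaw] about the fixed x, y, z axes, in that order (R = Rz(yaw) Ry(pitch) Rx(roll)).
In Python, from plant import * gives the robot as it stands.
- The arm moves only by the tool carry_out, never from a script. Its argument "moves" is one flat list of numbers, 7 for each row, row after row: the shift along the world's x, y, z in fractions of the full range, 1 being 750 mm, then the turn, a rotation vector about the world's x, y, z in shares of 60 degrees (1.0 is 60 degrees), then the finger opening in m, from 0 to 0.087. A call has 1 to 8 rows; each row is the pose to reach, as a shift and turn from the pose commanded when the call began; what a row does not reach only later rows make up. A row lasts 1/8 s, in which the tool goes at most 62.5 mm and 10.7 degrees, less where a joint would pass 70% of its speed; a pose out of reach is approached as far as the arm can. A shift or turn number past 1, either way, is cut back to 1. A call with a gripper value outside its range is refused whole. The fingers move at their own pace and stop on an object; "force" is the grip in N (left out, the last holds). Time passes only in rows, so rows that repeat a pose let the fingers close. It gives the time, the measured TCP pose, the force, the opening and the grip force at its end, in the units of the state.
- get_obs(): the state, without advancing time (a new reading comes with each control period).
- camera(name): name is "scene" or "side" or "wrist"; returns a dict with "color" (480x640x3 uint8, red, green, blue), "mtx" (3x3 intrinsics, pixels), "xyz" and "attitude" of the camera in the world. Camera axes: x right, y down, z forward; pixel columns grow to the right and rows downward; lengths in m; the calibration is good to about 2 mm. The wrist camera is an equidistant fisheye: a pixel r from the principal point sees the ray r / f radians off the axis. A picture is of the moment at which its call begins. There is no depth.
- hand_in(): hands the job in; it is judged then, once.
The state is a dict: "clock": time; "q": joint angles; "qvel": joint speeds; "joint_torque": joint torques, N m; "eef_pos": TCP position; "eef_rot": TCP orientation; "contact_force": force on the tool from outside, world axes, zero at the start; "wrist_torque": the same for the moment, N m; "width": finger opening in m; "grip_force": force on a finger pad.
Only numpy, scipy, OpenCV 4.12 (cv2) and the standard library are available. Lean on these libraries where they do the work, as an engineer would, in place of code of your own. Each camera call takes 0.05 s, during which the arm holds its last target. There are 200 camera calls.

## Working session

There is one attempt and no reset: what is moved stays moved. The work goes in short steps, Python scripts to look and compute and a tool call to move; the robot and the scene stay as the last step left them, time stands still between calls to the robot, and variables do not carry over. Pictures are saved under pics/ and viewed, at most 10 in all, crops included, and the job is handed in when it is done.

Besides the shell and the picture viewer there is one more tool, called by a JSON object that holds its "method" and its "body". carry_out: Moves the arm, as the interface text tells. Its arguments: {"type":"object","properties":{"moves":{"type":"array"},"force":{"type":"number"}},"required":["moves"]}

```bash
mkdir -p pics; ls; cat > h.py <<'E'
from plant import *
import numpy as np, cv2
from scipy.spatial.transform import Rotation as R
def snap(name,fn):
    c=camera(name); cv2.imwrite('pics/'+fn+'.png',c['color'][:,:,::-1]); np.save('pics/'+fn+'.npy',c,allow_pickle=True); return c
def load(fn): return np.load('pics/'+fn+'.npy',allow_pickle=True).item()
def rot(c):
    a=np.array(c['attitude'],float)
    return a if a.shape==(3,3) else (R.from_euler('xyz',a).as_matrix() if a.size==3 else R.from_quat(a).as_matrix())
def ray(c,u,v,wrist=False):
    K=np.array(c['mtx']); x=(u-K[0,2])/K[0,0]; y=(v-K[1,2])/K[1,1]
    if wrist:
        r=np.hypot(x,y); d=np.array([x*np.sinc(r/np.pi),y*np.sinc(r/np.pi),np.cos(r)])
    else: d=np.array([x,y,1.])
    d=rot(c)@d; return np.array(c['xyz'],float),d/np.linalg.norm(d)
def proj(c,p,wrist=False):
    K=np.array(c['mtx']); q=rot(c).T@(np.array(p)-np.array(c['xyz']))
    if wrist:
        s=np.hypot(q[0],q[1]); th=np.arctan2(s,q[2]); x,y=q[0]/s*th,q[1]/s*th
    else: x,y=q[:2]/q[2]
    return K[0,0]*x+K[0,2],K[1,1]*y+K[1,2]
def tri(rays):
    A=0;b=0
    for o,d in rays:
        P=np.eye(3)-np.outer(d,d); A=A+P; b=b+P@o
    p=np.linalg.solve(A,b); return p,[np.linalg.norm((np.eye(3)-np.outer(d,d))@(p-o)) for o,d in rays]
def atz(r,z): o,d=r; return o+d*(z-o[2])/d[2]
E
python3 - <<'E'
from h import *
for n in ['scene','side','wrist']:
    c=snap(n,n+'0'); print(n,c['mtx'],c['xyz'],c['attitude'])
o=get_obs(); print(o)
a=[cv2.imread(f'pics/{n}0.png') for n in ['scene','side','wrist']]
E
```

```text
pics
scene [[548.59463592   0.         321.95868374]
 [  0.         548.59463592 247.86785374]
 [  0.           0.           1.        ]] [-0.0099611   0.58859425  1.02825572] [-2.38734539  0.00614488 -2.43120152]
side [[511.86430984   0.         315.84153527]
 [  0.         511.86430984 244.11845671]
 [  0.           0.           1.        ]] [0.18572011 0.71647578 0.51684236] [-2.00248501 -0.02397269 -2.70914619]
wrist [[371.64829954   0.         323.51746587]
 [  0.         371.64829954 241.89588545]
 [  0.           0.           1.        ]] [ 0.29917963 -0.57962247  0.3847314 ] [ 2.88751216e+00 -7.94879481e-04 -1.19720854e+00]
{'clock': 0.15, 'q': array([ 1.09881609,  0.33248547,  0.03993536,  1.46448442, -0.01341867,
        1.34412993, -0.05849507]), 'qvel': array([ 0.00118809, -0.00121319, -0.0019101 ,  0.00092139,  0.00122551,
       -0.00348707, -0.00061943]), 'joint_torque': array([-5.77427493e-02, -5.84158480e+01,  1.16748556e+00, -3.59945261e+01,
       -2.91816361e-02, -1.20967671e+00, -4.21091230e-03]), 'eef_pos': array([ 0.23676235, -0.60546406,  0.24545733]), 'eef_rot': array([ 3.14083829e+00, -9.04080707e-05,  3.72728956e-01]), 'contact_force': array([-0.5480234 ,  0.77440206,  2.47150287]), 'wrist_torque': array([0.27096871, 0.12549522, 0.00368445]), 'grip_force': 6.022431682795286, 'width': 0.0870454561019737}
```

View pics/scene0.png

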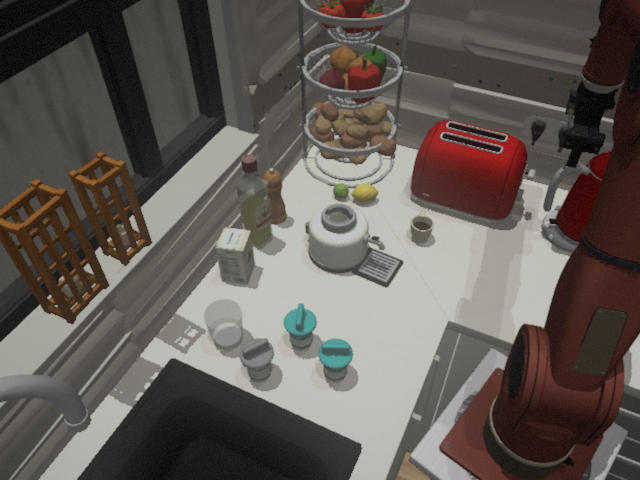

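View pics/side0.png

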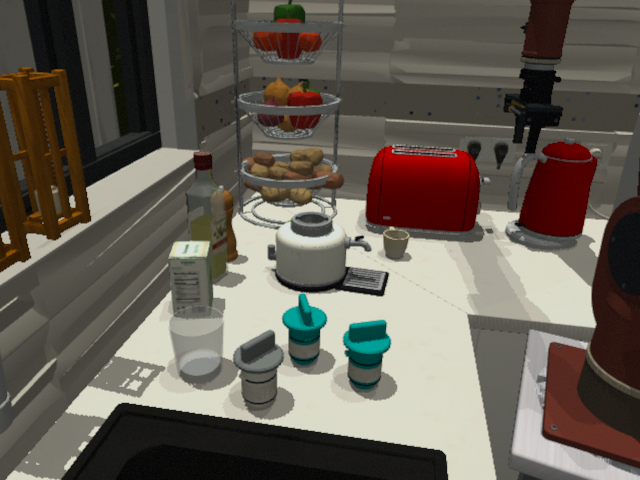

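The scene view shows three lookalikes: a grey cap at (257,355), turquoise at (300,322) and turquoise at (336,355). The side view has them at (259,360), (304,320) and (367,345). The grey one is the target. The filter collar is at about (340,215) in the scene view and (312,222) in the side view. I'll check this in one close crop.

```bash
python3 - <<'E'
from h import *
s=cv2.imread('pics/scene0.png'); d=cv2.imread('pics/side0.png')
def cr(im,u,v,w=66,h=50): return cv2.resize(im[v:v+h,u:u+w],(400,300),interpolation=cv2.INTER_CUBIC)
cv2.imwrite('pics/crop1.png',np.vstack([np.hstack([cr(s,225,335),cr(d,226,325)]),np.hstack([cr(s,305,195),cr(d,280,203)])]))
E
```

```text
(no output)
```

View pics/crop1.png

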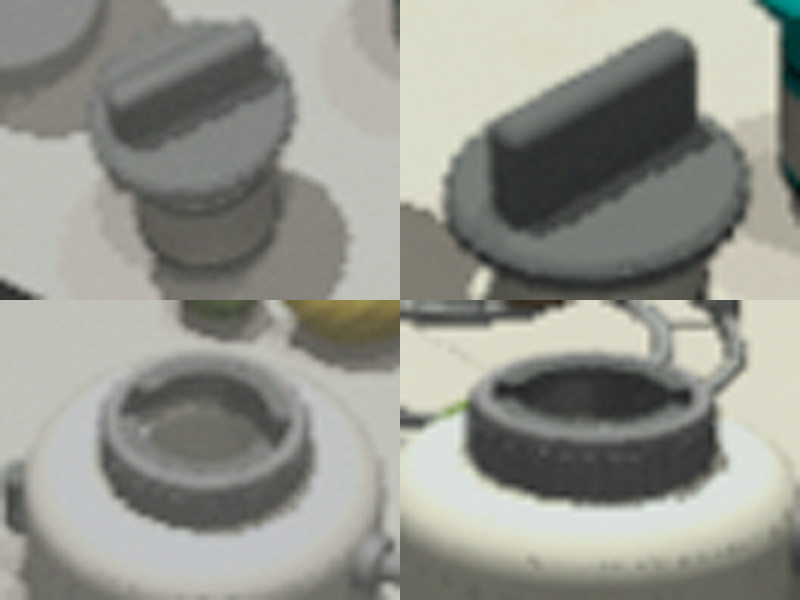

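The crop confirms the grey bar-grip cartridge. In the composite, the bar top ends are at (118,97) and (250,33) in the scene crop, and (508,137) and (680,42) in the side crop. The collar slots show at about (128,405) and (282,440) in the scene crop, and (507,388) and (690,395) in the side crop.

```bash
python3 - <<'E'
from h import *
s=load('scene0'); d=load('side0'); k=400/66
S=lambda u,v,U,V:ray(s,U+u/k-.5+.5/k,V+v/k-.5+.5/k); D=lambda u,v,U,V:ray(d,U+u/k-.5+.5/k,V+v/k-.5+.5/k)
e=[tri([S(118,97,225,335),D(108,137,226,325)]),tri([S(250,33,225,335),D(280,42,226,325)])]
for x in e: print('bar end',x)
p=e[1][0]-e[0][0]; print('mid',(e[0][0]+e[1][0])/2,'len',np.linalg.norm(p),'ang',np.degrees(np.arctan2(p[1],p[0])))
c=tri([S(206,117,305,195),D(193,97,280,203)]); print('collar',c)
for r in [S(206,117,305,195),D(193,97,280,203)]: print(atz(r,.13))
for a,b in [(S(128,105,305,195),S(282,140,305,195)),(D(107,88,280,203),D(290,95,280,203))]:
    A,B=atz(a,.127),atz(b,.127);q=A-B;print('slots',A,B,np.linalg.norm(q),np.degrees(np.arctan2(q[1],q[0])))
# unit: spout/tray direction
for (u,v) in [(382,266)]: print('tray mid',atz(ray(s,u,v),.005))
print('elbow',atz(ray(s,308,228),.06)); print('tumbler',atz(ray(s,227,333),.0))
print('turq',atz(ray(s,301,320),.08)); print('turq2',atz(ray(s,336,352),.08)); print('tea',atz(ray(s,235,236),.12));print('cup',atz(ray(s,422,225),.056))
E
```

```text
bar end (array([0.4971652 , 0.24438999, 0.10589665]), [np.float64(0.001467992382408799), np.float64(0.0014679923824089118)])
bar end (array([0.47924814, 0.20061656, 0.10975766]), [np.float64(0.0008872030634806289), np.float64(0.0008872030634807092)])
mid [0.48820667 0.22250327 0.10782716] len 0.0474556805478156 ang -112.25995460327283
collar (array([ 0.58802408, -0.1577819 ,  0.12988309]), [np.float64(0.0008757656239454034), np.float64(0.000875765623945388)])
[ 0.58693867 -0.15760296  0.13      ]
[ 0.58904074 -0.15809424  0.13      ]
slots [ 0.61690378 -0.14543912  0.127     ] [ 0.55786332 -0.16923748  0.127     ] 0.06365639969318755 21.953658675635378
slots [ 0.62134394 -0.15848549  0.127     ] [ 0.56400609 -0.18202471  0.127     ] 0.06198164095993191 22.319892680239544
tray mid [ 0.46809218 -0.18585089  0.005     ]
elbow [ 0.65907858 -0.12636816  0.06      ]
tumbler [0.61626252 0.19756545 0.        ]
turq [0.47290288 0.10406278 0.08      ]
turq2 [0.36642977 0.11663984 0.08      ]
tea [0.72928633 0.04741497 0.12      ]
cup [ 0.44940101 -0.3239124   0.056     ]
```

The bar measures z≈0.108, the collar z≈0.130, and the slots' axis about 22° (unit axis about 13°). All of this matches the text. I'll move over the well first for a close look with the wrist camera.

The manual's scale: shifts go in shares of 750 mm and turns go in shares of 60 degrees. Converting my numbers, 0.4 m / 0.75 = 0.5333, 0.13 m / 0.75 = 0.1733, 47 degrees / 60 = 0.7833.

{"method": "carry_out", "body": {"moves": [0.0533, 0.0733, 0.04, 0, 0, 0.1333, 0.087, 0.12, 0.1467, 0.1067, 0, 0, 0.3, 0.087, 0.1733, 0.2133, 0.1333, 0, 0, 0.4667, 0.087, 0.2267, 0.28, 0.1333, 0, 0, 0.6167, 0.087, 0.28, 0.3467, 0.1333, 0, 0, 0.75, 0.087, 0.3333, 0.4133, 0.1333, 0, 0, 0.7833, 0.087, 0.3733, 0.48, 0.1333, 0, 0, 0.7833, 0.087, 0.4, 0.5333, 0.1333, 0, 0, 0.7833, 0.087]}}

```text
clock: 1.15
eef_pos: [0.5263, -0.2227, 0.3433]
eef_rot: [-3.14, -0.0, 1.193]
contact_force: [1.6, -1.9, -10.0]
width: 0.0866
grip_force: 0.0
```

{"method": "carry_out", "body": {"moves": [0, 0, 0, 0, 0, 0, 0.087, 0, 0, 0, 0, 0, 0, 0.087]}}

```text
clock: 1.4
eef_pos: [0.5251, -0.2251, 0.3435]
eef_rot: [-3.14, 0.001, 1.193]
contact_force: [-0.0, -1.4, -8.9]
width: 0.0869
grip_force: 0.0
```

```bash
python3 - <<'E'
from h import *
c=snap('wrist','w1'); print(c['xyz'],proj(c,[.588,-.158,.13],True),proj(c,[.588+.0425,-.158,.13],True)); o=get_obs(); print(o['clock'],o['eef_pos'],o['eef_rot'],o['contact_force'],o['q'])
im=c['color'][:,:,::-1]; u,v=map(int,proj(c,[.588,-.158,.13],True))
cv2.imwrite('pics/w1c.png',cv2.resize(im[max(v-75,0):v+75,max(u-100,0):u+100],(800,600),interpolation=cv2.INTER_CUBIC)); print(u-100,v-75)
E
```

```text
[ 0.54938549 -0.16071838  0.48267168] (np.float64(361.4368268285589), np.float64(130.039070605044)) (np.float64(402.7716108869215), np.float64(115.15271321003281))
1.45 [ 0.52478312 -0.22595471  0.34365237] [-3.14032631e+00  6.64216042e-04  1.19123644e+00] [-0.16251332 -1.82430782 -9.71693163] [ 0.63583977  0.16221951 -0.35297312  1.48431127  0.05652293  1.50633102
 -0.09614774]
261 55
```

View pics/w1c.png

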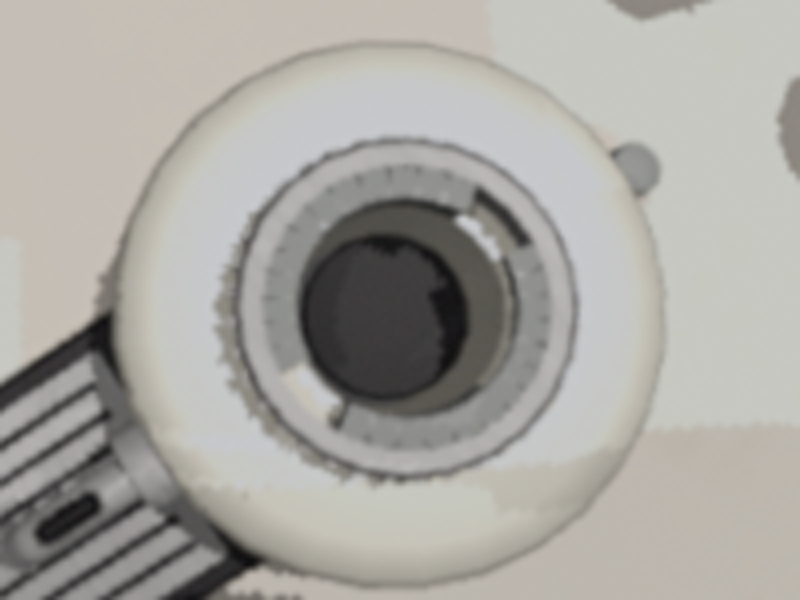

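The close view shows the collar centred at crop (407,308), with slots at about (502,216) and (313,396). The tray points to the lower left.

```bash
python3 - <<'E'
from h import *
c=load('w1'); f=lambda u,v:ray(c,261+u/4-.375,55+v/4-.375,True)
C=atz(f(407,308),.13)
# fit collar outer circle from edge points at z=.13
P=np.array([atz(f(*p),.13)[:2] for p in [(236,308),(577,308),(407,140),(405,478),(285,192),(530,428),(528,188),(290,430)]])
A=np.c_[2*P,np.ones(len(P))]; s=np.linalg.lstsq(A,(P**2).sum(1),rcond=None)[0]; print('C',C,'fit',s[:2],'r',np.sqrt(s[2]+s[:2]@s[:2]))
for a,b in [((502,216),(313,396))]:
    A,B=atz(f(*a),.13),atz(f(*b),.13); q=A-B; print(A,B,np.linalg.norm(q),np.degrees(np.arctan2(q[1],q[0])),(A+B)/2)
for e in [(475,195),(530,245),(285,372),(340,427)]:
    q=atz(f(*e),.13)[:2]-s[:2]; print(np.hypot(*q),np.degrees(np.arctan2(q[1],q[0])))
T=atz(f(637,167),.09)[:2]-s[:2];print('elbow dir',np.degrees(np.arctan2(T[1],T[0])))
print(proj(c,[.488,.2225,.108],True))
E
```

```text
C [ 0.58828223 -0.15971935  0.13      ] fit [ 0.58885706 -0.15995339] r 0.040504184412297146
[ 0.61757484 -0.14684208  0.13      ] [ 0.5599792  -0.17132875  0.13      ] 0.06258478846214882 23.03266790448994 [ 0.58877702 -0.15908541  0.13      ]
0.031609439190987465 39.224116202613004
0.03281828360400893 7.629884344123711
0.033134638902446126 -173.61911724858882
0.032830898067038775 -141.2799882063154
elbow dir 11.427129800797713
(np.float64(160.28363534382586), np.float64(-103.27153377205241))
```

Scaled: 0.38 m / 0.75 = 0.5067, 0.36 m / 0.75 = 0.48.

{"method": "carry_out", "body": {"moves": [-0.0133, 0.08, 0, 0, 0, 0, 0.087, -0.0267, 0.16, 0, 0, 0, 0, 0.087, -0.04, 0.24, 0, 0, 0, 0, 0.087, -0.0533, 0.32, 0, 0, 0, 0, 0.087, -0.0667, 0.4, 0, 0, 0, 0, 0.087, -0.076, 0.48, -0.04, 0, 0, 0, 0.087, -0.076, 0.5067, -0.0933, 0, 0, 0, 0.087, -0.076, 0.5067, -0.1333, 0, 0, 0, 0.087]}}

```text
clock: 2.45
eef_pos: [0.4681, 0.1559, 0.2428]
eef_rot: [-3.141, 0.0, 1.194]
contact_force: [0.4, -1.7, -8.4]
width: 0.0867
grip_force: 0.0
```

{"method": "carry_out", "body": {"moves": [0, 0, 0, 0, 0, 0, 0.087, 0, 0, 0, 0, 0, 0, 0.087]}}

```text
clock: 2.7
eef_pos: [0.4694, 0.1544, 0.2456]
eef_rot: [3.141, -0.001, 1.191]
contact_force: [1.0, -1.1, -8.7]
width: 0.0875
grip_force: 0.0
```

```bash
python3 - <<'E'
from h import *
c=snap('wrist','w2'); o=get_obs(); print(o['clock'],o['eef_pos'],o['eef_rot'],o['contact_force'],c['xyz'])
im=c['color'][:,:,::-1]; u,v=map(int,proj(c,[.488,.2225,.1],True)); u0,v0=max(u-120,0),max(v-90,0); print(u,v,u0,v0,proj(c,[.4972,.2444,.108],True),proj(c,[.4793,.2006,.108],True))
cv2.imwrite('pics/w2c.png',cv2.resize(im[v0:v0+180,u0:u0+240],(800,600),interpolation=cv2.INTER_CUBIC))
E
```

```text
2.75 [0.46959421 0.15472443 0.24592763] [ 3.13992748e+00 -1.00704186e-03  1.19099753e+00] [-0.93131256  0.12467258 -9.35789767] [0.49349681 0.21870264 0.3848988 ]
314 145 194 55 (np.float64(315.02322344756845), np.float64(113.94803914573926)) (np.float64(314.58632159139154), np.float64(177.28845121805364))
```

View pics/w2c.png

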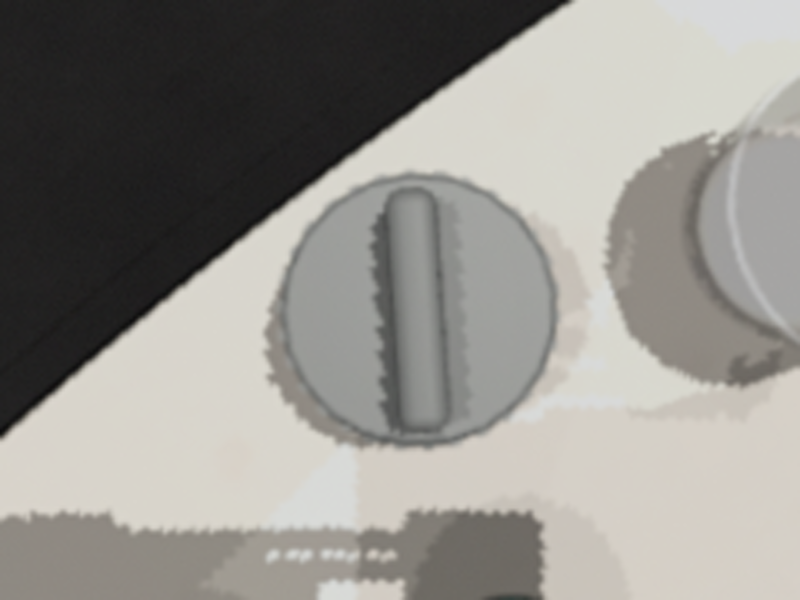

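The close view shows the grey-capped bar, with ends at crop (412,188) and (425,432), and the cap centred at (420,308).

```bash
python3 - <<'E'
from h import *
c=load('w2'); k=10/3; f=lambda u,v:ray(c,194+u/k-.35,55+v/k-.35,True)
A,B=atz(f(412,188),.107),atz(f(425,432),.107); q=A-B; print(A,B,np.linalg.norm(q),np.degrees(np.arctan2(q[1],q[0])),(A+B)/2)
print(atz(f(420,308),.081))
d=load('side0'); s=load('scene0'); 
print(tri([f(412,188),ray(d,226+108/6.06-.4,325+137/6.06-.4),ray(s,225+118/6.06-.4,335+97/6.06-.4)]))
o=get_obs(); print(np.degrees(o['eef_rot']))
E
```

```text
[0.49954419 0.24590994 0.107     ] [0.4818501  0.19383982 0.107     ] 0.054994348662116874 71.23159313876052 [0.49069715 0.21987488 0.107     ]
[0.49095274 0.22030325 0.081     ]
(array([0.49801914, 0.24485934, 0.10574952]), [np.float64(0.0019400107174274192), np.float64(0.0008116721135037618), np.float64(0.0023692955330135053)])
[ 1.79904592e+02 -5.76992486e-02  6.82391319e+01]
```

Scaled: -0.139 m / 0.75 = -0.1853, 0.0655 m / 0.75 = 0.0873, 3 degrees / 60 = 0.05.

{"method": "carry_out", "body": {"moves": [0.0147, 0.044, 0, 0, 0, 0.05, 0.06, 0.028, 0.0873, -0.0267, 0, 0, 0.05, 0.06, 0.028, 0.0873, -0.08, 0, 0, 0.05, 0.06, 0.028, 0.0873, -0.1333, 0, 0, 0.05, 0.06, 0.028, 0.0873, -0.1667, 0, 0, 0.05, 0.06, 0.028, 0.0873, -0.18, 0, 0, 0.05, 0.06, 0.028, 0.0873, -0.1853, 0, 0, 0.05, 0.06, 0.028, 0.0873, -0.1853, 0, 0, 0.05, 0.06]}}

```text
clock: 3.75
eef_pos: [0.4903, 0.2212, 0.1065]
eef_rot: [3.14, -0.001, 1.245]
contact_force: [1.0, -1.0, -8.7]
width: 0.0599
grip_force: 0.0
```

Positioned. Closing the fingers gently.

{"method": "carry_out", "body": {"moves": [0, 0, 0, 0, 0, 0, 0.03, 0, 0, 0, 0, 0, 0, 0.01, 0, 0, 0, 0, 0, 0, 0.005, 0, 0, 0, 0, 0, 0, 0.005, 0, 0, 0, 0, 0, 0, 0.005, 0, 0, 0, 0, 0, 0, 0.005], "force": 40}}

```text
clock: 4.5
eef_pos: [0.4895, 0.221, 0.1053]
eef_rot: [-3.141, 0.0, 1.245]
contact_force: [0.3, -0.4, -10.6]
width: 0.0117
grip_force: 39.9
```

Scaled: 0.16 m / 0.75 = 0.2133, 0.11 m / 0.75 = 0.1467.

{"method": "carry_out", "body": {"moves": [0, 0, 0.0267, 0, 0, 0, 0.005, 0, 0, 0.08, 0, 0, 0, 0.005, 0, 0, 0.1467, 0, 0, 0, 0.005, 0, 0, 0.2133, 0, 0, 0, 0.005, 0, 0, 0.2133, 0, 0, 0, 0.005]}}

```text
clock: 5.12
eef_pos: [0.491, 0.2224, 0.2697]
eef_rot: [3.136, -0.004, 1.246]
contact_force: [0.3, -0.5, -12.2]
width: 0.0116
grip_force: 39.9
```

```bash
python3 - <<'E'
from h import *
o=get_obs(); print(o)
c=snap('side','s3'); d=snap('scene','c3')
cut=lambda c,p:(lambda u,v:cv2.resize(c['color'][int(v)-60:int(v)+60,int(u)-40:int(u)+40,::-1],(400,600),interpolation=cv2.INTER_CUBIC))(*proj(c,p))
p=o['eef_pos']-[0,0,.05]; cv2.imwrite('pics/held.png',np.hstack([cut(c,p),cut(d,p)])); print(proj(c,p),proj(d,p))
E
```

```text
{'clock': 5.125, 'q': array([ 0.18758514,  0.15578698, -0.76617649,  1.67254028,  0.11249526,
        1.35043302, -0.92147152]), 'qvel': array([-0.00740305,  0.0530611 ,  0.01458479,  0.10504323,  0.01990093,
       -0.05743089, -0.01458316]), 'joint_torque': array([  0.50131381, -45.90303898,  -4.26889971, -43.99471164,
        -0.29643475,   1.07245043,   0.27665296]), 'eef_pos': array([0.49103147, 0.22240666, 0.2696556 ]), 'eef_rot': array([ 3.13553544, -0.00442903,  1.24574176]), 'contact_force': array([  0.27085357,  -0.53739417, -12.15342653]), 'wrist_torque': array([-0.65012038, -0.40331284, -0.01768632]), 'grip_force': 39.92031911853701, 'width': 0.011575235883890662}
(np.float64(254.75209036852527), np.float64(265.5424563978944)) (np.float64(247.60866290863234), np.float64(310.08939333200436))
```

View pics/held.png

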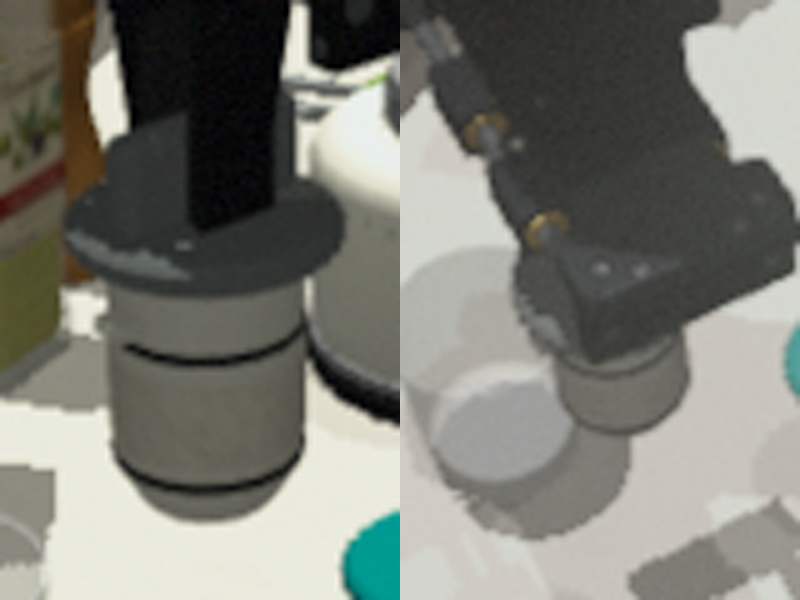

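The side view shows the cartridge upright and held on centre, with the cap at crop (205,240). The scene view agrees. Carrying it over the well and turning to the slot angle.

Scaled: -0.381 m / 0.75 = -0.508, 0.097 m / 0.75 = 0.1293, -48.4 degrees / 60 = -0.8067.

{"method": "carry_out", "body": {"moves": [0.016, -0.0667, 0, 0, 0, -0.1333, 0.005, 0.0333, -0.1333, 0, 0, 0, -0.2667, 0.005, 0.0507, -0.2, 0, 0, 0, -0.4, 0.005, 0.068, -0.2667, 0, 0, 0, -0.5333, 0.005, 0.0853, -0.3333, 0, 0, 0, -0.6667, 0.005, 0.1027, -0.4, 0, 0, 0, -0.8067, 0.005, 0.1173, -0.46, 0, 0, 0, -0.8067, 0.005, 0.1293, -0.508, 0, 0, 0, -0.8067, 0.005]}}

```text
clock: 6.22
eef_pos: [0.5854, -0.162, 0.2618]
eef_rot: [-3.139, 0.004, 0.399]
contact_force: [1.0, -0.6, -11.2]
width: 0.0118
grip_force: 39.9
```

{"method": "carry_out", "body": {"moves": [0, 0, 0, 0, 0, 0, 0.005, 0, 0, 0, 0, 0, 0, 0.005, 0, 0, 0, 0, 0, 0, 0.005]}}

```text
clock: 6.6
eef_pos: [0.5862, -0.1585, 0.2644]
eef_rot: [-3.14, 0.001, 0.403]
contact_force: [0.9, -1.2, -11.5]
width: 0.012
grip_force: 39.9
```

Scaled: -0.045 m / 0.75 = -0.06, 0.002 m / 0.75 = 0.0027.

{"method": "carry_out", "body": {"moves": [0.0027, -0.0007, 0, 0, 0, 0, 0.005, 0.0027, -0.0007, -0.0133, 0, 0, 0, 0.005, 0.0027, -0.0007, -0.0267, 0, 0, 0, 0.005, 0.0027, -0.0007, -0.04, 0, 0, 0, 0.005, 0.0027, -0.0007, -0.0507, 0, 0, 0, 0.005, 0.0027, -0.0007, -0.06, 0, 0, 0, 0.005, 0.0027, -0.0007, -0.06, 0, 0, 0, 0.005]}}

```text
clock: 7.48
eef_pos: [0.5888, -0.1603, 0.2199]
eef_rot: [-3.141, -0.001, 0.401]
contact_force: [3.2, -1.3, -11.8]
width: 0.012
grip_force: 39.9
```

Scaled: -0.034 m / 0.75 = -0.0453, -0.012 m / 0.75 = -0.016.

{"method": "carry_out", "body": {"moves": [0, 0.0013, -0.008, 0, 0, 0, 0.005, 0, 0.0013, -0.016, 0, 0, 0, 0.005, 0, 0.0013, -0.024, 0, 0, 0, 0.005, 0, 0.0013, -0.032, 0, 0, 0, 0.005, 0, 0.0013, -0.04, 0, 0, 0, 0.005, 0, 0.0013, -0.0453, 0, 0, 0, 0.005, 0, 0.0013, -0.0453, 0, 0, 0, 0.005]}}

```text
clock: 8.35
eef_pos: [0.589, -0.1596, 0.186]
eef_rot: [3.141, -0.001, 0.401]
contact_force: [6.6, -1.1, -11.1]
width: 0.0115
grip_force: 39.9
```

Scaled: -0.003 m / 0.75 = -0.004, 0.0012 m / 0.75 = 0.0016.

{"method": "carry_out", "body": {"moves": [0.0016, 0, 0, 0, 0, 0, 0.005, 0.0016, 0, 0, 0, 0, 0, 0.005, 0.0016, 0, -0.004, 0, 0, 0, 0.005, 0.0016, 0, -0.004, 0, 0, 0, 0.005]}}

```text
clock: 8.85
eef_pos: [0.5894, -0.1594, 0.1829]
eef_rot: [-3.141, 0.001, 0.401]
contact_force: [1.8, -2.0, -12.2]
width: 0.0117
grip_force: 39.9
```

Lateral force is down to normal. Now lowering into the slots.

Scaled: -0.006 m / 0.75 = -0.008, -0.005 m / 0.75 = -0.0067.

{"method": "carry_out", "body": {"moves": [0, 0, -0.0027, 0, 0, 0, 0.005, 0, 0, -0.0053, 0, 0, 0, 0.005, 0, 0, -0.0067, 0, 0, 0, 0.005, 0, 0, -0.008, 0, 0, 0, 0.005, 0, 0, -0.008, 0, 0, 0, 0.005]}}

```text
clock: 9.48
eef_pos: [0.5896, -0.1594, 0.1773]
eef_rot: [-3.141, 0.0, 0.401]
contact_force: [-0.1, -1.8, -11.9]
width: 0.012
grip_force: 39.9
```

Scaled: -0.004 m / 0.75 = -0.0053, -0.003 m / 0.75 = -0.004.

{"method": "carry_out", "body": {"moves": [0, 0, -0.0013, 0, 0, 0, 0.005, 0, 0, -0.0027, 0, 0, 0, 0.005, 0, 0, -0.004, 0, 0, 0, 0.005, 0, 0, -0.0053, 0, 0, 0, 0.005, 0, 0, -0.0053, 0, 0, 0, 0.005, 0, 0, -0.0053, 0, 0, 0, 0.005]}}

```text
clock: 10.22
eef_pos: [0.5899, -0.1595, 0.1736]
eef_rot: [3.141, -0.0, 0.401]
contact_force: [-0.7, -1.1, -8.5]
width: 0.0118
grip_force: 39.9
```

Scaled: -0.0085 m / 0.75 = -0.0113, -0.0075 m / 0.75 = -0.01.

{"method": "carry_out", "body": {"moves": [0, 0, -0.0027, 0, 0, 0, 0.005, 0, 0, -0.0053, 0, 0, 0, 0.005, 0, 0, -0.008, 0, 0, 0, 0.005, 0, 0, -0.01, 0, 0, 0, 0.005, 0, 0, -0.0113, 0, 0, 0, 0.005, 0, 0, -0.0113, 0, 0, 0, 0.005, 0, 0, -0.0113, 0, 0, 0, 0.005]}}

```text
clock: 11.1
eef_pos: [0.59, -0.1595, 0.1652]
eef_rot: [3.141, -0.0, 0.401]
contact_force: [-1.7, -1.3, -0.3]
width: 0.0118
grip_force: 39.9
```

Scaled: -0.0008 m / 0.75 = -0.0011, -15 degrees / 60 = -0.25.

{"method": "carry_out", "body": {"moves": [0, 0, -0.0011, 0, 0, 0, 0.005, 0, 0, -0.0011, 0, 0, -0.05, 0.005, 0, 0, -0.0011, 0, 0, -0.1, 0.005, 0, 0, -0.0011, 0, 0, -0.15, 0.005, 0, 0, -0.0011, 0, 0, -0.2, 0.005, 0, 0, -0.0011, 0, 0, -0.25, 0.005, 0, 0, -0.0011, 0, 0, -0.25, 0.005]}}

```text
clock: 11.98
eef_pos: [0.5903, -0.1595, 0.1644]
eef_rot: [3.141, -0.001, 0.139]
contact_force: [0.3, -1.7, 1.5]
width: 0.0116
grip_force: 39.9
```

```bash
python3 -c "
from h import *
o=get_obs(); print(o['eef_pos'],o['eef_rot'],o['contact_force'],o['wrist_torque'],o['q'][-1])"
```

```text
[ 0.5902656  -0.15945183  0.16444731] [ 3.14127332e+00 -1.14745894e-03  1.39277410e-01] [ 0.31185807 -1.65839166  1.50308304] [-0.59084107 -0.15149293 -0.02396278] -1.3414395876971335
```

Turns freely (no torque build-up). Continuing.

Scaled: -48 degrees / 60 = -0.8.

{"method": "carry_out", "body": {"moves": [0, 0, 0, 0, 0, -0.1, 0.005, 0, 0, 0, 0, 0, -0.2, 0.005, 0, 0, 0, 0, 0, -0.3, 0.005, 0, 0, 0, 0, 0, -0.4, 0.005, 0, 0, 0, 0, 0, -0.5, 0.005, 0, 0, 0, 0, 0, -0.6, 0.005, 0, 0, 0, 0, 0, -0.7, 0.005, 0, 0, 0, 0, 0, -0.8, 0.005]}}

```text
clock: 12.98
eef_pos: [0.5902, -0.1597, 0.1644]
eef_rot: [-3.141, -0.001, -0.701]
contact_force: [-0.5, -2.0, -0.0]
width: 0.0116
grip_force: 39.9
```

Scaled: -10 degrees / 60 = -0.1667.

{"method": "carry_out", "body": {"moves": [0, 0, 0, 0, 0, -0.0333, 0.005, 0, 0, 0, 0, 0, -0.0667, 0.005, 0, 0, 0, 0, 0, -0.1, 0.005, 0, 0, 0, 0, 0, -0.1333, 0.005, 0, 0, 0, 0, 0, -0.1667, 0.005, 0, 0, 0, 0, 0, -0.1667, 0.005]}}

```text
clock: 13.72
eef_pos: [0.5898, -0.1598, 0.1642]
eef_rot: [3.142, -0.001, -0.874]
contact_force: [1.0, -4.1, 2.1]
width: 0.0116
grip_force: 39.9
```

```bash
python3 -c "
from h import *
o=get_obs(); print(o['eef_pos'],np.degrees(o['eef_rot']),o['contact_force'],o['wrist_torque'],o['q'][-1])"
```

```text
[ 0.58983646 -0.15981933  0.16422063] [ 1.79997846e+02 -2.99969941e-02 -5.00868511e+01] [ 0.95281992 -4.13070501  2.09138129] [-1.30692853 -0.43538053  0.038357  ] -2.313698153312686
```

Scaled: -4 degrees / 60 = -0.0667.

{"method": "carry_out", "body": {"moves": [0, 0, 0, 0, 0, -0.0167, 0.005, 0, 0, 0, 0, 0, -0.0333, 0.005, 0, 0, 0, 0, 0, -0.05, 0.005, 0, 0, 0, 0, 0, -0.0667, 0.005, 0, 0, 0, 0, 0, -0.0667, 0.005]}}

```text
clock: 14.35
eef_pos: [0.5898, -0.1598, 0.1642]
eef_rot: [3.141, -0.0, -0.944]
contact_force: [0.7, -5.6, 0.2]
width: 0.0117
grip_force: 39.9
```

```bash
python3 -c "
from h import *
o=get_obs(); print(o['eef_pos'],np.degrees(o['eef_rot']),o['contact_force'],o['wrist_torque'],o['q'][-1])"
```

```text
[ 0.58980184 -0.15984325  0.16415032] [ 1.79993936e+02 -2.64842152e-02 -5.40957375e+01] [ 0.6746678  -5.5621734   0.23885265] [-1.53552189 -0.44750408  0.23346771] -2.381005401534218
```

Scaled: -1.2 degrees / 60 = -0.02.

{"method": "carry_out", "body": {"moves": [0, 0, 0, 0, 0, -0.0117, 0.005, 0, 0, 0, 0, 0, -0.02, 0.005, 0, 0, 0, 0, 0, -0.02, 0.005]}}

```text
clock: 14.72
eef_pos: [0.5899, -0.1598, 0.1641]
eef_rot: [3.141, -0.001, -0.964]
contact_force: [1.3, -4.4, 0.1]
width: 0.012
grip_force: 40.0
```

```bash
python3 -c "
from h import *
o=get_obs(); print(o['eef_pos'],np.degrees(o['eef_rot']),o['contact_force'],o['wrist_torque'],o['q'][-1])"
```

```text
[ 0.58985054 -0.159811    0.16414994] [ 1.79994340e+02 -3.42184236e-02 -5.52608546e+01] [ 1.29503385 -4.41542891  0.10312629] [-1.54202091 -0.5453351   0.39787942] -2.4007371077588218
```

The torque is now 0.4 N m, so it is against the stop at about 78°. I'll ease back 2.5°, let it rise into the notch while held, then release.

Scaled: 0.004 m / 0.75 = 0.0053, 0.003 m / 0.75 = 0.004, 2.5 degrees / 60 = 0.0417.

{"method": "carry_out", "body": {"moves": [0, 0, 0, 0, 0, 0.0333, 0.005, 0, 0, 0, 0, 0, 0.0417, 0.005, 0, 0, 0.002, 0, 0, 0.0417, 0.005, 0, 0, 0.004, 0, 0, 0.0417, 0.005, 0, 0, 0.0053, 0, 0, 0.0417, 0.005, 0, 0, 0.0053, 0, 0, 0.0417, 0.005]}}

```text
clock: 15.48
eef_pos: [0.5898, -0.1597, 0.1674]
eef_rot: [3.142, 0.0, -0.922]
contact_force: [4.1, -5.6, -3.2]
width: 0.0115
grip_force: 39.9
```

```bash
python3 -c "
from h import *
o=get_obs(); print(o['eef_pos'],np.degrees(o['eef_rot']),o['contact_force'],o['wrist_torque'],o['q'][-1])"
```

```text
[ 0.58980485 -0.159719    0.16744966] [ 1.79998405e+02  1.89679229e-03 -5.28058294e+01] [ 4.05575474 -5.5916985  -3.16225488] [-1.54163733 -1.10391408 -0.03101511] -2.358630879422887
```

Scaled: 0.0005 m / 0.75 = 0.0007.

{"method": "carry_out", "body": {"moves": [0, 0, 0.0007, 0, 0, 0, 0.005, 0, 0, 0.0007, 0, 0, 0, 0.015, 0, 0, 0.0007, 0, 0, 0, 0.03, 0, 0, 0.0007, 0, 0, 0, 0.05, 0, 0, 0.0007, 0, 0, 0, 0.06, 0, 0, 0.0007, 0, 0, 0, 0.06, 0, 0, 0.0007, 0, 0, 0, 0.06]}}

```text
clock: 16.35
eef_pos: [0.5897, -0.1594, 0.1686]
eef_rot: [-3.142, 0.0, -0.921]
contact_force: [1.9, -0.2, -9.6]
width: 0.0557
grip_force: 0.0
```

Scaled: 0.14 m / 0.75 = 0.1867, 0.1 m / 0.75 = 0.1333, 20 degrees / 60 = 0.3333.

{"method": "carry_out", "body": {"moves": [0, 0, 0.0133, 0, 0, 0, 0.06, 0, 0, 0.04, 0, 0, 0, 0.06, 0, 0, 0.08, 0, 0, 0, 0.06, -0.04, -0.0267, 0.1333, 0, 0, 0, 0.06, -0.08, -0.0533, 0.1867, 0, 0, 0.15, 0.06, -0.08, -0.0533, 0.1867, 0, 0, 0.3, 0.06, -0.08, -0.0533, 0.1867, 0, 0, 0.3333, 0.06]}}

```text
clock: 17.23
eef_pos: [0.5297, -0.1996, 0.3098]
eef_rot: [-3.141, -0.002, -0.571]
contact_force: [0.9, -0.6, -10.0]
width: 0.0604
grip_force: 0.0
```

```bash
python3 - <<'E'
from h import *
o=get_obs(); print(o['eef_pos'],o['contact_force'],o['width'])
c=snap('side','s4'); d=snap('scene','c4')
cut=lambda c,p:(lambda u,v:cv2.resize(c['color'][int(v)-60:int(v)+60,int(u)-40:int(u)+40,::-1],(400,600),interpolation=cv2.INTER_CUBIC))(*proj(c,p))
p=[.5895,-.1595,.13]; cv2.imwrite('pics/fin.png',np.hstack([cut(c,p),cut(d,p)]))
for x in (c,d):
    u,v=proj(x,p); print([(5*(a-int(u)+40),5*(b-int(v)+60)) for a,b in [proj(x,[.5895+t*.028*np.cos(-.922),-.1595+t*.028*np.sin(-.922),z]) for t in (-1,1) for z in (.1715,.168)]])
E
```

```text
[ 0.52974034 -0.19961759  0.3097833 ] [ 0.86700532 -0.58088023 -9.97724315] 0.06039239444151942
[(np.float64(219.6767819577201), np.float64(229.03046910729913)), (np.float64(219.4681156220915), np.float64(237.4826387484768)), (np.float64(190.46711737656807), np.float64(181.91513392281408)), (np.float64(190.30918203461255), np.float64(190.03305441084933))]
[(np.float64(200.13827391644952), np.float64(280.66159228572303)), (np.float64(200.02278298694193), np.float64(286.2646293197321)), (np.float64(205.04939065833867), np.float64(200.49045060892823)), (np.float64(204.92767172777178), np.float64(206.0859112333614))]
```

View pics/fin.png

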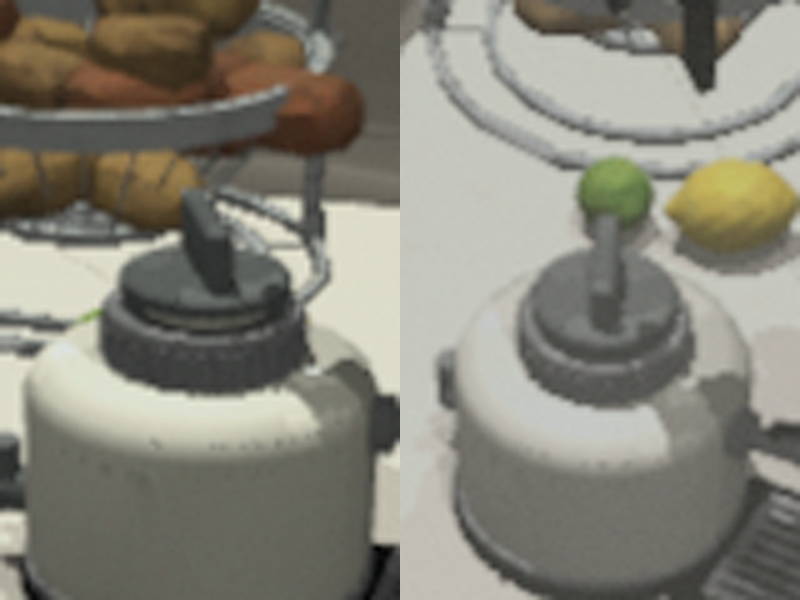

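The views show the cartridge upright in the collar, turned, with a light gap under the cap. I'll check that gap against the locked and unlocked predictions.

```bash
python3 - <<'E'
from h import *
c=load('s4'); p=np.array([.5895,-.1595]); u,v=proj(c,[*p,.13]); g=np.array(c['xyz'])[:2]-p; g/=np.linalg.norm(g)
for n,r,z in [('collar top front',.0425,.13),('cap bottom locked',.034,.1365),('cap bottom low',.034,.133),('cap top locked',.034,.1445),('cap top low',.034,.141)]:
    a=proj(c,[*(p+g*r),z]); print(n,5*(a[0]-int(u)+40),5*(a[1]-int(v)+60))
x=int(round(int(u)-40+170/5)); print('col gray at crop x170:')
for y in range(int(v)-14,int(v)+24): print(round(5*(y-int(v)+60)+2.5),c['color'][y,x].mean().round(),c['color'][y,x-3].mean().round())
E
```

```text
collar top front 201.698134264376 342.1543632511333
cap bottom locked 202.21866242840434 318.4911364419216
cap bottom low 202.03717985117635 326.74134014584496
cap top locked 202.6354732622451 299.5429027452431
cap top low 202.45277610214714 307.84832142488114
col gray at crop x170:
232 146.0 61.0
238 215.0 131.0
242 192.0 197.0
248 128.0 183.0
252 99.0 106.0
258 98.0 105.0
262 97.0 104.0
268 93.0 101.0
272 94.0 94.0
278 94.0 95.0
282 94.0 95.0
288 94.0 95.0
292 93.0 91.0
298 90.0 80.0
302 75.0 58.0
308 47.0 45.0
312 51.0 62.0
318 72.0 70.0
322 79.0 46.0
328 48.0 88.0
332 96.0 124.0
338 127.0 104.0
342 88.0 78.0
348 66.0 70.0
352 62.0 67.0
358 63.0 64.0
362 63.0 64.0
368 63.0 61.0
372 64.0 61.0
378 64.0 61.0
382 64.0 59.0
388 67.0 109.0
392 152.0 183.0
398 217.0 218.0
402 218.0 217.0
408 218.0 217.0
412 217.0 216.0
418 215.0 213.0
```

The cap edge sits at about 301 (locked predicts 299.5, low 308), so it is locked.

```bash
python3 -c "
from plant import *
print(hand_in())"
```

```text
the job is handed in; nothing more can be done
None
```

The cartridge is in the well, turned clockwise to its stop and let go. By the camera check it sits at locked height, with the arm clear; I've handed the job in at about 17 s on the robot's clock, and no verdict came back.

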